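Put the salvaged capacitors away

ROBOT

A 6-joint arm with a two-finger parallel gripper is mounted at the origin on the work surface. World frame = base frame: x ahead of the robot, y to its left, z up, the work surface at z = 0. Lengths are in m, angles in rad, forces in N, time in s.
With the tool pointing down it reaches from about 0.35 to 0.85 m from the base axis. Payload 8.1 kg.
Tool frame: the origin (TCP) lies at the centre of the arm's flange, where the gripper is bolted on; the fingertips stand 186 mm ahead of it and the grasp point (between the pads) lies 167 mm ahead of it; z points along the fingers, y is the direction in which the jaws open and shut (so a half turn about z gives the same grasp; the last joint's range is limited). The gripper opens to 93 mm and grips with 3 to 60 N. Pads are 15 mm wide; open, the fingers measure 128 mm over their backs; the gripper's body (75 mm by 188 mm) begins 65 mm behind the grasp point.
Start: joints at [1.182, 0.13, 1.488, -0, 1.523, -0.085], TCP at [0.179, 0.573, 0.405] pointing down, gripper open.
Joint ranges: [-2.96, 2.96], [-0.89, 2.26], [0.02, 2.5], [-1.34, 4.48], [0, 2.73], [-2.66, 2.66]. Speed limits (rad/s): [2.39, 2.39, 2.79, 3.14, 3.14, 3.14].

INTERFACE

Orientations are given as a rotation vector (axis times angle).
In Python, from plant import robot, viewer, order gives the robot as it stands.
- The arm moves only by the tool apply_moves, never from a script. Its argument "deltas" is a list of rows, each a list of 3 entries, a list of its own where there are three numbers: the finger opening in mm, from 0 to 93, then the shift along the tool's x, y, z in mm, then the turn about the tool's z in rad. In form: [[grip, [dx, dy, dz], yaw], ...]. A call has 1 to 5 rows; each row shifts and turns the commanded pose from where the row before left it, along the tool's axes as they then stand; what a row does not reach is not made up. A row lasts 1/8 s, in which the tool goes at most 62.5 mm and 10.7 degrees, less where a joint would pass 70% of its speed; a pose out of reach is approached as far as the arm can. A call is refused whole if a number of a shift passes 62.5 or a number of a turn 0.188, either way. A call with a gripper value outside its range is refused whole. The fingers move at their own pace and stop on an object; "grip_force" is the grip in N (left out, the last holds). Time passes only in rows, so rows that do not move let the fingers close. It gives the time, the measured TCP pose, the force and the opening at its end, in the units of the state.
- robot.read_state(): the state, without advancing time (a new reading comes with each control period).
- viewer.read_camera(name): name is "scene" or "top" or "wrist"; returns the picture (420x560x3 uint8, blue, green, red); there is no depth.
- viewer.get_calibration(name): a dict with "fx", "fy", "cx", "cy" (pixels), "distortion" ([k1, k2, p1, p2, k3] as OpenCV has them; the pictures are not rectified), "R" (3x3) and "t" (3): a world point X has camera coordinates R X + t. Camera axes: x right, y down, z forward; pixel columns grow to the right and rows downward; lengths in m; the calibration is good to about 2 mm. A picture is of the moment at which its call begins: read the wrist's pose just before it. get_calibration takes no time and is no camera call; for the wrist camera it gives the pose at the moment of the call.
- order.close_job(): hands the job in, once; it reports no verdict.
The state is a dict: "t": time; "q": joint angles; "dq": joint speeds; "joint_torque": joint torques, N m; "tool_pos": TCP position; "orientation": TCP orientation; "force": force on the tool from outside, world axes, zero at the start; "wrist_torque": the same for the moment, N m; "opening": finger opening in m.
Only numpy, scipy, OpenCV 4.12 (cv2) and the standard library are available. Lean on these libraries where they do the work, as an engineer would, in place of code of your own. Each camera call takes 0.05 s, during which the arm holds its last target. There are 200 camera calls.

TASK

The three round can capacitors and the one box-shaped capacitor salvaged from the inverter are standing among other parts on the bench. Put each of them away in the pulled-out drawer that already stocks its own kind and size, standing upright on the drawer's floor in the free space, terminals up like the others there. Leave the ring choke and the transformer where they are.

Things in the scene. Friction and masses are not known exactly. Their poses are not given: they have to be found in the camera images.
- cap_large: Capacitor, the largest: a round can 50 mm in diameter, 78 mm high to its black top disc, which carries two round screw terminals standing 7 mm proud; about 240 g; black sleeve with a pale stripe down one side. It stands upright, loose on the bench, terminals up. Origin: centre of its flat underside; z points up to the terminals.
- cap_medium: Capacitor, the middle can: 35 mm in diameter and 50 mm high, with two thin flat pins standing 6 mm above its grey end; about 75 g; black sleeve with a pale stripe down one side. It stands upright, loose on the bench, terminals up. Origin: centre of its flat underside; z points up to the terminals.
- cap_slim: Capacitor, the smallest can: 22 mm in diameter and 45 mm high, with two thin flat pins standing 6 mm above its grey end; about 30 g; black sleeve with a pale stripe down one side. It stands upright, loose on the bench, terminals up. Origin: centre of its flat underside; z points up to the terminals.
- cap_film: Capacitor, the box-shaped (film) capacitor: a grey plastic block 42 mm (its x) by 24 mm (its y) by 38 mm high with a white end and four thin wire pins standing 6 mm above it; about 55 g. It stands upright, loose on the bench, terminals up. Origin: centre of its flat underside; z points up to the terminals.
- drawer_large: Clear drawer, fixed, stocking two large capacitors (50 mm round, 78 mm high, screw terminals), fixed in a row at its far end, reaching to x = +19 mm; empty nearer the front. Outside 150 (x) x 120 mm (y), walls 3 mm thick, 45 mm high (front 51); inner floor 3 mm above the underside. Origin: centre of underside; x points from its front (with pull, towards the robot) to its far end.
- drawer_medium: Clear drawer, fixed, stocking three medium capacitors (35 mm round, 50 mm high), fixed in a row at its far end, reaching to x = +34 mm; empty nearer the front. Outside 150 (x) x 120 mm (y), walls 3 mm thick, 45 mm high (front 51); inner floor 3 mm above the underside. Origin: centre of underside; x points from its front (with pull, towards the robot) to its far end.
- drawer_slim: Clear drawer, fixed, stocking four slim capacitors (22 mm round, 45 mm high), fixed in a row at its far end, reaching to x = +47 mm; empty nearer the front. Outside 150 (x) x 120 mm (y), walls 3 mm thick, 45 mm high (front 51); inner floor 3 mm above the underside. Origin: centre of underside; x points from its front (with pull, towards the robot) to its far end.
- drawer_film: Clear drawer, fixed, stocking three box-shaped film capacitors (42 x 24 x 38 mm), fixed in a row at its far end, reaching to x = +27 mm; empty nearer the front. Outside 150 (x) x 120 mm (y), walls 3 mm thick, 45 mm high (front 51); inner floor 3 mm above the underside. Origin: centre of underside; x points from its front (with pull, towards the robot) to its far end.
- choke: Ring choke: a dark ring wound with copper wire, 52 mm in diameter, 22 mm high, lying flat. Not wanted; it stays where it is. Origin: centre of its underside.
- transformer: Ferrite transformer: yellow-taped winding in a dark core on a black base, 44 x 40 mm and 37 mm high. Not wanted; it stays where it is. Origin: centre of its underside.
Things that resemble listed ones, but are neither listed nor needed, are in the scene too. What is shaped like the cap_large but orange, turquoise or yellow is not meant.

How it is judged:
By the outcome, as a careful person would: the job done as asked, in the order asked, and still so for the second after the job is handed in, with the robot touching nothing.
It also fails if it takes over 96 s, if anything falls off the work surface, if the arm or the gripper's body presses on something with over 40 N, if the wrist force passes 120 N, or if a joint passes its speed limit or range.

## Working session

There is one attempt and no reset: what is moved stays moved. The work goes in short steps, Python scripts to look and compute and a tool call to move; the robot and the scene stay as the last step left them, time stands still between calls to the robot, and variables do not carry over. Pictures are saved under pics/ and viewed, about 12 in all and at most 16, crops included, and the job is handed in when it is done.

Besides the shell and the picture viewer there is one more tool, called after "Request:" as name([rows], argument=value, ...), one row to a line, values as JSON. apply_moves: Moves the arm, as the interface text tells. Its arguments: {"type":"object","properties":{"deltas":{"type":"array"},"grip_force":{"type":"number"}},"required":["deltas"]}

```bash
mkdir -p pics; ls; python3 - <<'E'
from plant import robot, viewer
import cv2
s=robot.read_state();print(s)
for n in("scene","top"):
    cv2.imwrite(f"pics/{n}0.png",viewer.read_camera(n)); 
for n in("scene","top","wrist"): print(n,viewer.get_calibration(n))
E
```

```text
pics
{'t': 0.0, 'q': array([ 1.18156053e+00,  1.31159598e-01,  1.48925840e+00, -2.81870060e-05,
        1.52300017e+00, -8.54360524e-02]), 'dq': array([-0.00010962,  0.00085662,  0.00159415, -0.00265711,  0.00098698,
        0.00023386]), 'joint_torque': array([ 1.11246343e-03, -5.59840643e+01, -4.91767323e+01,  7.68422987e-02,
        3.52760672e-02, -1.98789330e-04]), 'tool_pos': array([0.17940774, 0.57231393, 0.40369954]), 'orientation': array([-4.75311363e-01, -3.10502029e+00,  2.79716558e-03]), 'force': array([ 1.46127503, -0.7109867 ,  0.54832269]), 'wrist_torque': array([-0.0147219 ,  0.02145351, -0.02420503]), 'opening': 0.09296721714290578}
scene {'fx': 414.9261146089584, 'fy': 414.9261146089584, 'cx': 280.0546002008491, 'cy': 209.74251585742664, 'distortion': array([-0.07389469,  0.        ,  0.        ,  0.        ,  0.        ]), 'R': array([[ 0.49836476,  0.8669189 ,  0.00917537],
       [ 0.7535483 , -0.42790956, -0.49905748],
       [-0.42871613,  0.25562675, -0.86652031]]), 't': array([-0.25778457, -0.35390739,  1.0853619 ])}
top {'fx': 484.66591687990245, 'fy': 484.66591687990245, 'cx': 278.53139364835164, 'cy': 218.04727577570551, 'distortion': array([-0.08684348,  0.        ,  0.        ,  0.        ,  0.        ]), 'R': array([[ 0.02608581, -0.99948433, -0.01872434],
       [-0.9973639 , -0.02475263, -0.06820964],
       [ 0.06771099,  0.02045429, -0.99749529]]), 't': array([0.01065647, 0.48416654, 1.17684977])}
wrist {'fx': 357.6035346457096, 'fy': 357.6035346457096, 'cx': 285.087458617713, 'cy': 209.7703841943575, 'distortion': array([-0.0887386,  0.       ,  0.       ,  0.       ,  0.       ]), 'R': array([[ 0.29926574,  0.95416793, -0.00189283],
       [ 0.91482699, -0.28636193,  0.28476028],
       [ 0.2711671 , -0.0869506 , -0.95859689]]), 't': array([-0.60061451, -0.03223469,  0.39322133])}
```

View pics/top0.png

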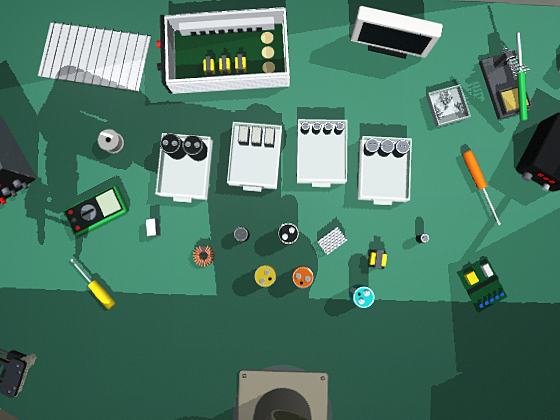

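View pics/scene0.png

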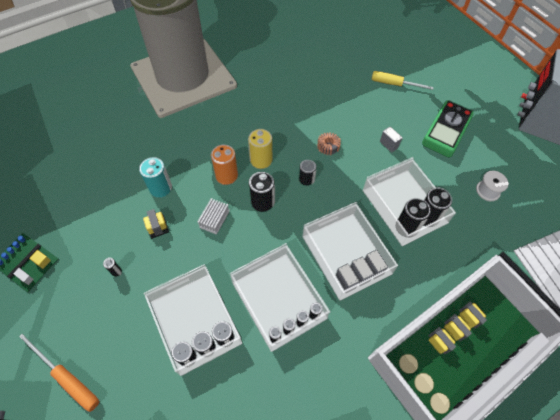

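The top view shows the drawers: large at (183,165), film at (255,155), slim at (322,153) and medium at (385,168).

| Wanted part | Pixel | Could be mistaken for |
|---|---|---|
| cap_large | (288,233), black | yellow (265,277), orange (303,277) and turquoise (364,297) cans |
| cap_medium | (240,234) | spool (110,141) |
| cap_slim | (422,238) | none seen |
| cap_film | (152,227) | heatsink (332,240) or transformer (377,258) |

I'll check these choices in a close crop.

```bash
python3 - <<'E'
import cv2
im=cv2.imread("pics/top0.png")
a=im[205:275,130:290];b=im[205:275,285:445]
cv2.imwrite("pics/caps.png",cv2.resize(cv2.vconcat([a,b]),None,fx=4.2,fy=4.2,interpolation=cv2.INTER_CUBIC))
cv2.imwrite("pics/drw.png",cv2.resize(im[105:215,145:425],None,fx=2.85,fy=2.85,interpolation=cv2.INTER_CUBIC))
E
```

```text
(no output)
```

View pics/caps.png

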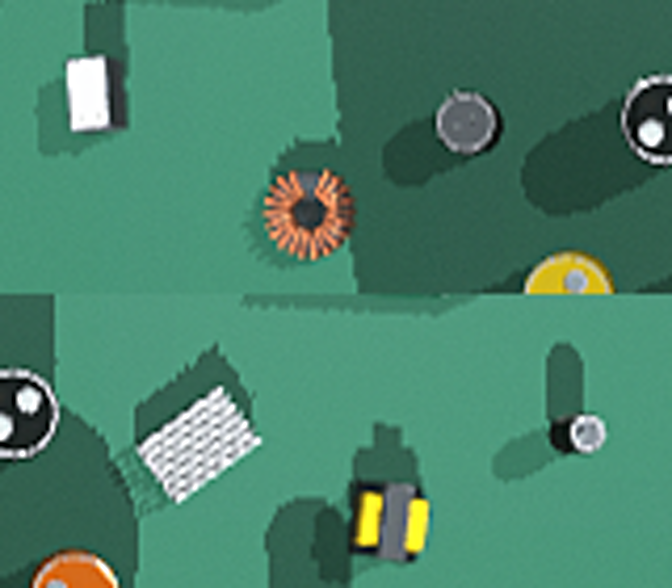

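View pics/drw.png

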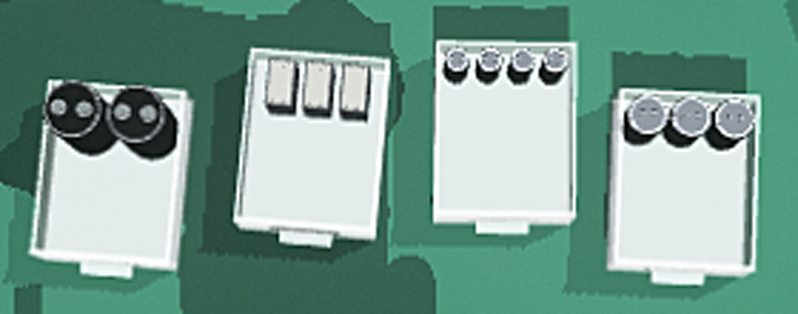

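Identities are confirmed: the cans with grey ends and pins, the black screw-terminal can and the white-topped block are distinct from the choke, heatsink, transformer and coloured cans. Next I measure poses.

```bash
cat > h.py <<'E'
import numpy as np, cv2
from plant import robot, viewer
from scipy.spatial.transform import Rotation as Ro
def px2w(name,uv,z,c=None):
    c=c or viewer.get_calibration(name)
    K=np.array([[c["fx"],0,c["cx"]],[0,c["fy"],c["cy"]],[0,0,1]])
    p=cv2.undistortPoints(np.array(uv,float).reshape(-1,1,2),K,c["distortion"])[:,0]
    d=np.c_[p,np.ones(len(p))]@c["R"]; o=-c["R"].T@c["t"]
    return o+d*((np.broadcast_to(z,len(p))-o[2])/d[:,2])[:,None]
def go(x,y,gz,jaw=None):
    """print yaw turn and then tool shift (mm) to bring grasp point to x,y,gz, jaw dir angle (world, mod pi)"""
    s=robot.read_state();R=Ro.from_rotvec(s["orientation"]);M=R.as_matrix()
    g=s["tool_pos"]+0.167*M[:,2]
    cur=np.arctan2(M[1,1],M[0,1])
    dyaw=0 if jaw is None else -((jaw-cur+np.pi/2)%np.pi-np.pi/2)  # tool z is down
    M2=M@Ro.from_rotvec([0,0,dyaw]).as_matrix()
    print("t %.2f g"%s["t"],g.round(4),"jaw %.3f q6 %.2f open %.4f F"%(cur,s["q"][5],s["opening"]),s["force"].round(1),
      "tilt",M[:2,2].round(4),"| yaw %.3f shift"%dyaw,(M2.T@(np.array([x,y,gz])-g)*1e3).round(1))
E
python3 - <<'E'
from h import *
def un(p,s,o): return (np.array(p,float)+.5)/s-.5+np.array(o)
caps={"film":((88,94),.038,130,205),"medium":((465,122),.05,130,205),"large":((12.5,119),.078,285,205),"slim":((588,140),.045,285,205),
"choke":((309,212),.022,130,205),"transf":((390,228),.037,285,205),"heats":((200,151),.02,285,205)}
for k,(p,z,ox,oy) in caps.items(): print(k,px2w("top",[un(p,4.2,(ox,oy))],z)[0].round(4))
c=px2w("top",un([(66,60),(106,57),(111,129),(71,132)],4.2,(130,205)),.038)
print("film corners",c.round(3).tolist(),[round(float(np.linalg.norm(c[i]-c[i-1])),4) for i in range(4)])
print("cans",px2w("top",[(265,277),(303,277),(364,297)],.085).round(3).tolist())
print("large by scene",px2w("scene",[(263,181)],.08).round(3))
D={"large":[(50,80),(193,90),(178,272),(30,257)],"film":[(252,47),(390,58),(376,240),(233,228)],
"slim":[(437,41),(577,41),(575,222),(434,222)],"medium":[(615,88),(760,93),(754,273),(608,268)]}
for k,v in D.items():
    c=px2w("top",un(v,2.85,(145,105)),[.045,.045,.051,.051])[:,:2]
    m=c.mean(0);ax=(c[0]+c[1]-c[2]-c[3])/2;L=np.linalg.norm(ax);ly=(c[0]+c[3]-c[1]-c[2])/2
    print("drawer",k,m.round(4),"L %.3f W %.3f"%(L,np.linalg.norm(ly)),"ang %.3f %.3f"%(np.arctan2(ax[1],ax[0]),np.arctan2(ly[1],ly[0])-np.pi/2))
E
```

```text
film [0.4526 0.3344 0.038 ]
medium [0.4417 0.1127 0.05  ]
large [ 4.453e-01 -3.000e-04  7.800e-02]
slim [ 0.4426 -0.3299  0.045 ]
choke [0.3878 0.2052 0.022 ]
transf [ 0.3897 -0.2182  0.037 ]
heats [ 0.4316 -0.1099  0.02  ]
film corners [[0.472, 0.348, 0.038], [0.474, 0.325, 0.038], [0.433, 0.32, 0.038], [0.43, 0.344, 0.038]] [0.0421, 0.0237, 0.0421, 0.0237]
cans [[0.342, 0.049, 0.085], [0.344, -0.038, 0.085], [0.302, -0.18, 0.085]]
large by scene [[0.447 0.    0.08 ]]
drawer large [0.6036 0.2555] L 0.157 W 0.126 ang -0.045 -0.066
drawer film [0.6343 0.0849] L 0.158 W 0.120 ang -0.056 -0.061
drawer slim [ 0.6482 -0.0791] L 0.158 W 0.119 ang 0.002 0.024
drawer medium [ 0.6099 -0.2315] L 0.156 W 0.124 ang -0.036 -0.008
```

```bash
python3 -c "
from h import *
go(.446,0,.20,np.pi/2)"
```

```text
t 0.10 g [0.1793 0.5721 0.2368] jaw 1.267 q6 -0.09 open 0.0931 F [-0.3  0.5  0.5] tilt [-0.0007 -0.0015] | yaw -0.304 shift [-266.8 -572.    37.5]
```

Request:
apply_moves([
  [93, [0, 0, 0], -0.152],
  [93, [0, 0, 0], -0.152],
  [93, [-22, -47, 0], 0],
  [93, [-22, -47, 0], 0],
  [93, [-22, -47, 0], 0],
], grip_force=20)

```text
t: 0.72
tool_pos: [0.2458, 0.4301, 0.4041]
orientation: [0.001, -3.141, 0.001]
force: [0.8, 0.1, 0.4]
opening: 0.0929
```

Request:
apply_moves([
  [93, [-22, -47, 0], 0],
  [93, [-22, -47, 0], 0],
  [93, [-22, -47, 0], 0],
  [93, [-22, -47, 0], 0],
  [93, [-22, -47, 0], 0],
])

```text
t: 1.35
tool_pos: [0.3557, 0.195, 0.4045]
orientation: [0.001, -3.142, 0.0]
force: [0.9, -0.4, 0.2]
opening: 0.0931
```

Request:
apply_moves([
  [93, [-22, -47, 0], 0],
  [93, [0, -30, 0], 0],
  [93, [0, 0, 0], 0],
])

```text
t: 1.72
tool_pos: [0.3777, 0.1181, 0.4044]
orientation: [-0.005, -3.141, 0.0]
force: [0.5, 0.8, -0.8]
opening: 0.0928
```

```bash
python3 -c "
from h import *
go(.446,0,.05,np.pi/2)
cv2.imwrite('pics/w1.png',viewer.read_camera('wrist'))"
```

```text
t 1.73 g [0.3776 0.118  0.2374] jaw 1.567 q6 -1.39 open 0.0928 F [ 0.5  0.8 -0.8] tilt [-0.0004 -0.0003] | yaw -0.003 shift [ -68.5 -118.   187.4]
```

View pics/w1.png

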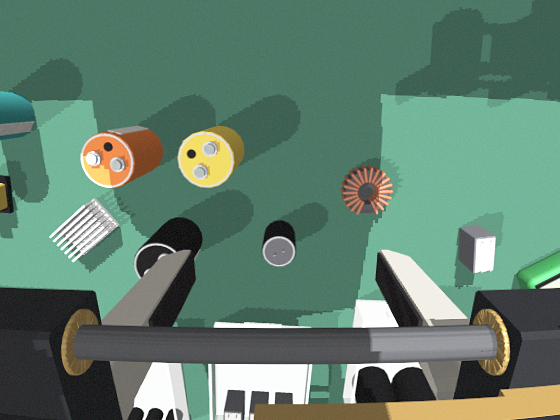

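The wrist view shows medium can top at about (279,250), film at (477,247) and large under the left finger at (155,260). I'm still 118 mm short of the large can.

Request:
apply_moves([
  [93, [-23, -40, 0], 0],
  [93, [-23, -40, 0], 0],
  [93, [-22, -38, 0], 0],
  [93, [0, 0, 0], 0],
  [93, [0, 0, 0], 0],
])

```text
t: 2.4
tool_pos: [0.4455, 0.0027, 0.4044]
orientation: [0.001, -3.141, -0.001]
force: [-0.0, -0.3, 0.4]
opening: 0.0927
```

```bash
python3 -c "
from h import *
print(px2w('wrist',[(477,237)],.038))
go(.446,0,.05,np.pi/2)
cv2.imwrite('pics/w2.png',viewer.read_camera('wrist'))"
```

```text
[[0.49823076 0.20973715 0.038     ]]
t 2.40 g [0.4454 0.0028 0.2374] jaw 1.572 q6 -1.68 open 0.0927 F [-0.  -0.3  0.4] tilt [-0.0009  0.0007] | yaw 0.001 shift [ -0.8  -2.9 187.4]
```

View pics/w2.png

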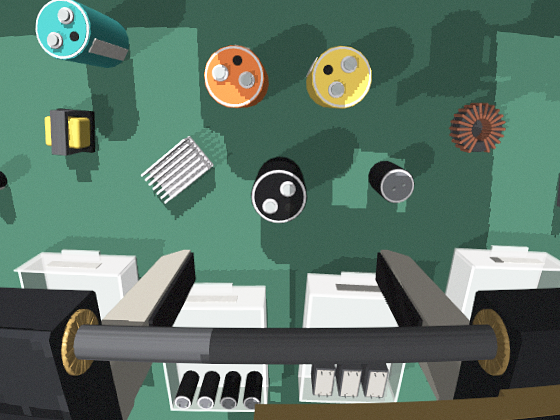

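The large can's black top is at (279,197), the medium's at (398,186), and the film and slim drawers are visible below.

```bash
python3 -c "
from h import *
print(px2w('wrist',[(279,197),(398,186)],[.078,.05]).round(4))"
```

```text
[[ 4.444e-01 -4.000e-04  7.800e-02]
 [ 4.403e-01  1.144e-01  5.000e-02]]
```

Both views agree within 2 mm, so I descend and grasp at z = 0.05.

Request:
apply_moves([
  [93, [0, -3, 47], 0],
  [93, [0, 0, 47], 0],
  [93, [0, 0, 47], 0],
  [93, [0, 0, 46], 0],
  [93, [0, 0, 0], 0],
])

```text
t: 3.08
tool_pos: [0.4431, 0.0001, 0.2144]
orientation: [0.003, -3.134, -0.002]
force: [0.0, 0.1, 1.0]
opening: 0.093
```

Request:
apply_moves([
  [40, [0, 0, 0], 0],
  [40, [0, 0, 0], 0],
  [40, [0, 0, 0], 0],
  [40, [0, 0, 0], 0],
  [40, [0, 0, 0], 0],
], grip_force=25)

```text
t: 3.7
tool_pos: [0.4458, -0.0017, 0.2182]
orientation: [-0.0, 3.141, -0.001]
force: [-0.4, -0.9, 4.2]
opening: 0.0497
```

```bash
python3 -c "
from h import *
go(.578,.257,.19,np.pi/2-.055)"
```

```text
t 3.70 g [ 0.446  -0.0018  0.0512] jaw 1.571 q6 -1.69 open 0.0497 F [-0.4 -0.9  4.2] tilt [ 0.0009 -0.0006] | yaw 0.055 shift [-117.7  265.5 -138.8]
```

Request:
apply_moves([
  [40, [0, 0, -30], 0],
  [40, [0, 0, -40], 0.055],
  [40, [0, 0, -40], 0],
  [40, [0, 0, -30], 0],
  [40, [-20, 45, 0], 0],
])

```text
t: 4.32
tool_pos: [0.4688, 0.041, 0.3608]
orientation: [0.092, 3.135, -0.002]
force: [0.5, 0.4, -3.2]
opening: 0.0494
```

Request:
apply_moves([
  [40, [-20, 45, 0], 0],
  [40, [-20, 45, 0], 0],
  [40, [-20, 45, 0], 0],
  [40, [-20, 45, 0], 0],
  [40, [-18, 40, 0], 0],
])

```text
t: 4.95
tool_pos: [0.5782, 0.2583, 0.3566]
orientation: [-0.086, -3.139, 0.001]
force: [-0.3, -0.5, -2.9]
opening: 0.0497
```

Request:
apply_moves([
  [40, [0, 0, 0], 0],
  [40, [0, 0, 0], 0],
  [40, [0, 0, 0], 0],
])

```text
t: 5.32
tool_pos: [0.5777, 0.2558, 0.3576]
orientation: [-0.088, -3.14, 0.001]
force: [0.6, -0.9, -2.1]
opening: 0.0495
```

```bash
python3 -c "
from h import *
go(.578,.257,.0555,np.pi/2-.055)
cv2.imwrite('pics/t1.png',cv2.resize(viewer.read_camera('scene')[120:290,300:500],None,fx=3,fy=3))"
```

```text
t 5.33 g [0.5776 0.2557 0.1906] jaw 1.515 q6 -1.18 open 0.0495 F [ 0.6 -0.9 -2.1] tilt [-0.0006 -0.0004] | yaw -0.001 shift [ -0.4   1.3 135.1]
```

View pics/t1.png

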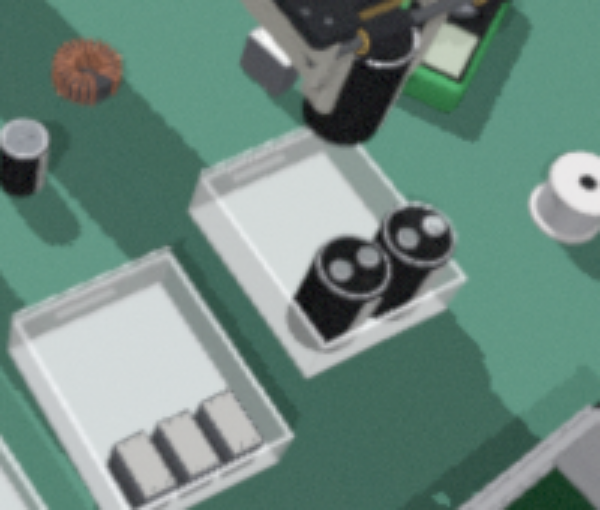

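Large can held upright above its drawer's free half, in front of the stocked pair. I lower it.

Request:
apply_moves([
  [40, [0, 0, 45], 0],
  [40, [0, 0, 45], 0],
  [40, [0, 0, 30], 0],
  [40, [0, 0, 11], 0],
  [40, [0, 0, 3], 0],
])

```text
t: 6.0
tool_pos: [0.5781, 0.2563, 0.2241]
orientation: [0.087, 3.14, 0.0]
force: [-0.3, -0.4, -2.2]
opening: 0.0497
```

Request:
apply_moves([
  [40, [0, 0, 1], 0],
  [40, [0, 0, 0.5], 0],
  [40, [0, 0, 0], 0],
])

```text
t: 6.38
tool_pos: [0.5783, 0.2569, 0.2232]
orientation: [0.086, 3.139, 0.001]
force: [-0.5, -1.1, -2.9]
opening: 0.0498
```

```bash
python3 -c "
from h import *
go(.578,.257,.0542,np.pi/2-.055)"
```

```text
t 6.38 g [0.5785 0.2569 0.0562] jaw 1.516 q6 -1.18 open 0.0498 F [-0.5 -1.1 -2.9] tilt [0.0014 0.0005] | yaw 0.000 shift [0.5 0.  2. ]
```

Request:
apply_moves([
  [40, [0, 0, 1], 0],
  [40, [0, 0, 0], 0],
])

```text
t: 6.62
tool_pos: [0.578, 0.2568, 0.2213]
orientation: [0.086, 3.14, 0.0]
force: [0.2, -0.2, -1.4]
opening: 0.0495
```

Request:
apply_moves([
  [40, [0, 0, 1], 0],
  [40, [0, 0, 0], 0],
])

```text
t: 6.88
tool_pos: [0.578, 0.2568, 0.2213]
orientation: [0.086, 3.14, 0.0]
force: [-4.0, -1.7, 6.1]
opening: 0.0493
```

Contact is made, with the load turning to +6 N. I release to 64 mm and lift.

Request:
apply_moves([
  [64, [0, 0, 0], 0],
  [64, [0, 0, 0], 0],
  [64, [0, 0, 0], 0],
  [64, [0, 0, -15], 0],
  [64, [0, 0, -45], 0],
])

```text
t: 7.5
tool_pos: [0.5767, 0.2563, 0.2785]
orientation: [-0.086, -3.135, 0.003]
force: [0.3, -0.6, 0.1]
opening: 0.0641
```

Request:
apply_moves([
  [64, [0, 0, -45], 0],
  [64, [0, 0, -35], 0],
  [75, [0, 0, 0], -0.055],
  [75, [0, 0, 0], 0],
])

```text
t: 8.0
tool_pos: [0.578, 0.2568, 0.3619]
orientation: [0.0, 3.14, 0.001]
force: [-0.1, -1.0, -0.8]
opening: 0.0744
```

```bash
python3 -c "
from h import *
go(.4410,.1135,.19,np.pi/2)
go(.4410,.1135,.033,np.pi/2)
cv2.imwrite('pics/w3.png',cv2.resize(viewer.read_camera('top')[110:260,130:330],None,fx=3,fy=3))"
```

```text
t 8.00 g [0.5784 0.2569 0.1949] jaw 1.571 q6 -1.23 open 0.0744 F [-0.1 -1.  -0.8] tilt [0.002  0.0007] | yaw -0.000 shift [ 137.4 -143.4    4.5]
t 8.00 g [0.5784 0.2569 0.1949] jaw 1.571 q6 -1.23 open 0.0744 F [-0.1 -1.  -0.8] tilt [0.002  0.0007] | yaw -0.000 shift [ 137.7 -143.5  161.5]
```

View pics/w3.png

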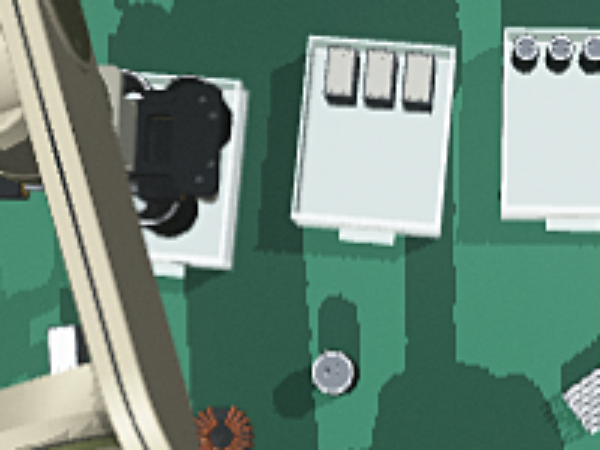

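The arm covers most of the large drawer here, but the can's lower edge shows inside its front half at (160,210). The medium can is at (333,372) in this crop. I'll check the large one again later and now go to the medium.

Request:
apply_moves([
  [80, [34, -36, 0], 0],
  [80, [34, -36, 0], 0],
  [80, [35, -36, 0], 0],
  [80, [34, -35, 0], 0],
  [80, [0, 0, 40], 0],
])

```text
t: 8.68
tool_pos: [0.4407, 0.1123, 0.3233]
orientation: [0.005, 3.134, 0.001]
force: [0.6, 0.0, -0.6]
opening: 0.0801
```

Request:
apply_moves([
  [80, [0, 0, 50], 0],
  [80, [0, 0, 45], 0],
  [80, [0, 0, 27], 0],
  [80, [0, 0, 0], 0],
  [80, [0, 0, 0], 0],
])

```text
t: 9.3
tool_pos: [0.4414, 0.1137, 0.1992]
orientation: [0.001, 3.141, 0.0]
force: [-0.8, -0.6, 0.5]
opening: 0.0802
```

```bash
python3 -c "
from h import *
go(.4410,.1135,.033,np.pi/2)"
```

```text
t 9.30 g [0.4415 0.1138 0.0322] jaw 1.570 q6 -1.43 open 0.0802 F [-0.8 -0.6  0.5] tilt [0.0007 0.0001] | yaw -0.000 shift [ 0.5 -0.3 -0.8]
```

Request:
apply_moves([
  [25, [0, 0, 0], 0],
  [25, [0, 0, 0], 0],
  [25, [0, 0, 0], 0],
  [25, [0, 0, 0], 0],
  [25, [0, 0, 0], 0],
], grip_force=15)

```text
t: 9.93
tool_pos: [0.441, 0.1136, 0.1983]
orientation: [-0.0, 3.141, -0.0]
force: [-0.2, -0.2, 1.2]
opening: 0.0351
```

Request:
apply_moves([
  [25, [0, 0, -40], 0],
  [25, [0, 0, -50], 0],
  [25, [0, 0, -40], 0],
  [25, [-20, -45, 0], 0],
  [25, [-20, -45, 0], 0],
])

```text
t: 10.55
tool_pos: [0.4815, 0.0231, 0.3291]
orientation: [-0.003, 3.14, -0.0]
force: [-0.1, -0.2, -0.4]
opening: 0.0348
```

Request:
apply_moves([
  [25, [-20, -45, 0], 0],
  [25, [-20, -45, 0], 0],
  [25, [-20, -45, 0], 0],
  [25, [-20, -45, 0], 0],
  [25, [-20, -45, 0], 0],
])

```text
t: 11.18
tool_pos: [0.5814, -0.2028, 0.3278]
orientation: [0.0, -3.141, -0.001]
force: [-0.1, -0.2, -0.5]
opening: 0.0345
```

Request:
apply_moves([
  [25, [-10, -30, 0], 0.02],
  [25, [0, 0, 0], 0],
  [25, [0, 0, 0], 0],
])

```text
t: 11.55
tool_pos: [0.5908, -0.2307, 0.3276]
orientation: [-0.031, -3.14, -0.001]
force: [-0.0, -0.7, -1.1]
opening: 0.0347
```

```bash
python3 -c "
from h import *
go(.591,-.231,.035,np.pi/2-.02)"
```

```text
t 11.55 g [ 0.5906 -0.2305  0.1606] jaw 1.551 q6 -2.00 open 0.0347 F [-0.  -0.7 -1.1] tilt [-0.0011  0.001 ] | yaw 0.000 shift [ -0.6  -0.6 125.6]
```

Request:
apply_moves([
  [25, [0, 0, 45], 0],
  [25, [0, 0, 45], 0],
  [25, [0, 0, 28], 0],
  [25, [0, 0, 6], 0],
  [25, [0, 0, 0], 0],
])

```text
t: 12.18
tool_pos: [0.5912, -0.2306, 0.205]
orientation: [0.03, 3.141, -0.0]
force: [-0.2, -0.1, 0.1]
opening: 0.0353
```

Request:
apply_moves([
  [25, [0, 0, 1], 0],
  [25, [0, 0, 0], 0],
])

```text
t: 12.42
tool_pos: [0.5916, -0.2315, 0.2048]
orientation: [0.031, 3.139, -0.002]
force: [-0.1, -0.1, -1.8]
opening: 0.0348
```

Request:
apply_moves([
  [25, [0, 0, 1], 0],
  [25, [0, 0, 0], 0],
])

```text
t: 12.68
tool_pos: [0.591, -0.2313, 0.2024]
orientation: [0.031, 3.141, -0.0]
force: [0.1, 0.5, -0.6]
opening: 0.0346
```

Request:
apply_moves([
  [25, [0, 0, 1], 0],
  [25, [0, 0, 0], 0],
])

```text
t: 12.92
tool_pos: [0.5911, -0.2313, 0.2014]
orientation: [0.031, 3.141, -0.0]
force: [-1.0, -0.2, 1.2]
opening: 0.0349
```

Request:
apply_moves([
  [25, [0, 0, 0.5], 0],
  [25, [0, 0, 0], 0],
])

```text
t: 13.18
tool_pos: [0.5911, -0.2313, 0.2013]
orientation: [0.031, 3.141, -0.0]
force: [-2.3, 0.4, 5.4]
opening: 0.0348
```

Request:
apply_moves([
  [52, [0, 0, 0], 0],
  [52, [0, 0, 0], 0],
  [52, [0, 0, 0], 0],
  [52, [0, 0, -15], 0],
  [52, [0, 0, -40], 0],
])

```text
t: 13.8
tool_pos: [0.59, -0.2308, 0.2545]
orientation: [-0.031, -3.137, -0.003]
force: [0.9, -0.1, 0.1]
opening: 0.0519
```

Request:
apply_moves([
  [60, [0, 0, -50], -0.02],
  [60, [0, 0, -40], 0],
  [60, [45, -10, 0], 0],
  [60, [55, -20, 0], 0],
  [60, [0, 0, 0], 0],
])

```text
t: 14.42
tool_pos: [0.4881, -0.2621, 0.3462]
orientation: [-0.004, -3.14, 0.0]
force: [0.8, 0.6, 0.1]
opening: 0.0598
```

```bash
python3 -c "
from h import *
go(.4426,-.3299,.03,np.pi/2)
cv2.imwrite('pics/w4.png',viewer.read_camera('wrist'))"
```

```text
t 14.43 g [ 0.4879 -0.2621  0.1792] jaw 1.568 q6 -2.15 open 0.0598 F [0.8 0.6 0.1] tilt [-0.0012 -0.0001] | yaw -0.003 shift [ 45.2 -67.8 149.2]
```

View pics/w4.png

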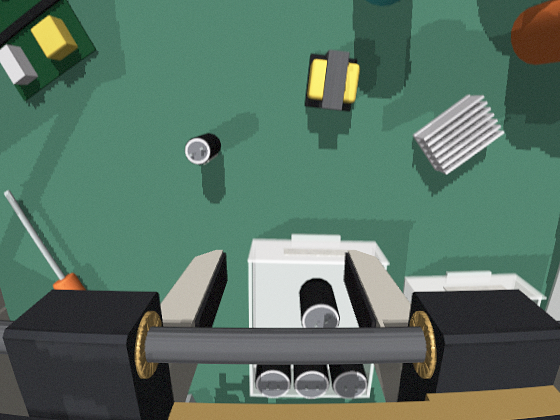

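Medium can stands in its drawer at (320,305), clear of the stocked row. Slim can's top is at (199,152), and I measure it from here.

```bash
python3 -c "
from h import *
p=px2w('wrist',[(199,152)],.045)[0];print(p)
go(p[0],p[1],.03,np.pi/2)"
```

```text
[ 0.44583282 -0.32828166  0.045     ]
t 14.47 g [ 0.49   -0.2619  0.1798] jaw 1.569 q6 -2.15 open 0.0599 F [0.1 0.2 0.1] tilt [ 0.001  -0.0006] | yaw -0.002 shift [ 44.3 -66.3 149.8]
```

Request:
apply_moves([
  [70, [22, -34, 0], 0],
  [70, [23, -33, 0], 0],
  [70, [0, 0, 45], 0],
  [70, [0, 0, 50], 0],
  [70, [0, 0, 40], 0],
])

```text
t: 15.1
tool_pos: [0.447, -0.3282, 0.2098]
orientation: [-0.001, 3.141, -0.0]
force: [0.1, 1.2, 0.1]
opening: 0.07
```

Request:
apply_moves([
  [70, [0, 0, 13], 0],
  [10, [0, 0, 0], 0],
  [10, [0, 0, 0], 0],
  [10, [0, 0, 0], 0],
  [10, [0, 0, 0], 0],
], grip_force=10)

```text
t: 15.72
tool_pos: [0.4464, -0.3287, 0.1989]
orientation: [-0.0, 3.14, -0.002]
force: [0.5, 0.1, -0.7]
opening: 0.0348
```

Request:
apply_moves([
  [10, [0, 0, 0], 0],
  [10, [0, 0, 0], 0],
])

```text
t: 15.98
tool_pos: [0.4461, -0.3284, 0.1981]
orientation: [-0.0, 3.141, -0.001]
force: [-1.1, -0.8, 2.5]
opening: 0.0217
```

```bash
python3 -c "
from h import *
go(.638,-.079,.033,np.pi/2+.01)"
```

```text
t 15.97 g [ 0.4462 -0.3285  0.0311] jaw 1.571 q6 -2.30 open 0.0217 F [-1.1 -0.8  2.5] tilt [ 0.0004 -0.0004] | yaw -0.010 shift [-194.3  247.6   -1.9]
```

Request:
apply_moves([
  [10, [0, 0, -40], 0],
  [10, [0, 0, -50], 0],
  [10, [0, 0, -40], 0],
  [10, [-32, 41, 0], -0.01],
  [10, [-32, 42, 0], 0],
])

```text
t: 16.6
tool_pos: [0.5101, -0.2446, 0.3287]
orientation: [-0.013, 3.14, -0.001]
force: [0.1, -0.9, -0.5]
opening: 0.0217
```

Request:
apply_moves([
  [10, [-32, 41, 0], 0],
  [10, [-32, 42, 0], 0],
  [10, [-32, 41, 0], 0],
  [10, [-32, 42, 0], 0],
  [10, [0, 0, 0], 0],
])

```text
t: 17.23
tool_pos: [0.6372, -0.0743, 0.3272]
orientation: [0.023, -3.141, -0.002]
force: [0.6, -0.1, -0.4]
opening: 0.022
```

```bash
python3 -c "
from h import *
go(.638,-.079,.0341,np.pi/2+.01)"
```

```text
t 17.23 g [ 0.6372 -0.0742  0.1602] jaw 1.585 q6 -1.78 open 0.0220 F [ 0.6 -0.1 -0.4] tilt [-0.0002  0.001 ] | yaw 0.004 shift [ -0.8  -5.  126.1]
```

Request:
apply_moves([
  [10, [0, -4, 45], 0],
  [10, [0, 0, 45], 0],
  [10, [0, 0, 28], 0],
  [10, [0, 0, 6], 0],
  [10, [0, 0, 1], 0],
])

```text
t: 17.85
tool_pos: [0.636, -0.0822, 0.2034]
orientation: [-0.015, 3.141, -0.0]
force: [0.6, -0.5, 0.7]
opening: 0.0219
```

Request:
apply_moves([
  [10, [0, 0, 0], 0],
  [10, [0, 0, 1], 0],
  [10, [0, 0, 0], 0],
])

```text
t: 18.23
tool_pos: [0.6362, -0.0817, 0.2025]
orientation: [-0.016, 3.14, -0.0]
force: [-0.1, 0.6, -0.0]
opening: 0.0216
```

Request:
apply_moves([
  [10, [0, 0, 0.5], 0],
  [10, [0, 0, 0], 0],
])

```text
t: 18.48
tool_pos: [0.6359, -0.0816, 0.2012]
orientation: [0.016, -3.141, 0.0]
force: [-0.8, 1.2, -0.1]
opening: 0.0216
```

Request:
apply_moves([
  [10, [0, 0, 0.7], 0],
  [10, [0, 0, 0], 0],
])

```text
t: 18.73
tool_pos: [0.636, -0.0816, 0.2011]
orientation: [-0.016, 3.142, 0.0]
force: [-3.0, 0.4, 4.4]
opening: 0.0218
```

Request:
apply_moves([
  [10, [0, 0, 0.4], 0],
  [10, [0, 0, 0], 0],
])

```text
t: 18.98
tool_pos: [0.636, -0.0816, 0.2011]
orientation: [-0.016, 3.141, -0.0]
force: [-4.2, 1.3, 7.5]
opening: 0.0217
```

Request:
apply_moves([
  [40, [0, 0, 0], 0],
  [40, [0, 0, 0], 0],
  [40, [0, 0, 0], 0],
  [40, [0, 0, -15], 0],
  [40, [0, 0, -40], 0],
])

```text
t: 19.6
tool_pos: [0.6348, -0.0815, 0.2538]
orientation: [0.016, -3.137, -0.002]
force: [0.3, -1.1, 1.2]
opening: 0.04
```

Request:
apply_moves([
  [60, [0, 0, -50], 0],
  [60, [0, 0, -40], 0],
  [60, [18, 47, 0], 0],
  [60, [18, 47, 0], 0],
  [60, [18, 47, 0], 0],
])

```text
t: 20.23
tool_pos: [0.5799, 0.0599, 0.3466]
orientation: [-0.015, 3.14, 0.0]
force: [-0.1, 0.5, 0.5]
opening: 0.0603
```

Request:
apply_moves([
  [60, [18, 47, 0], 0],
  [60, [18, 47, 0], 0],
  [60, [18, 47, 0], 0],
  [60, [18, 47, 0], 0],
  [60, [18, 47, 0], 0],
])

```text
t: 20.85
tool_pos: [0.4874, 0.2943, 0.3466]
orientation: [-0.016, 3.14, 0.001]
force: [1.4, 0.1, 0.1]
opening: 0.06
```

Request:
apply_moves([
  [60, [0, 0, 0], 0],
  [60, [0, 0, 0], 0],
])

```text
t: 21.1
tool_pos: [0.4882, 0.2927, 0.3459]
orientation: [-0.017, 3.141, -0.0]
force: [0.2, -0.7, -0.5]
opening: 0.0598
```

```bash
python3 -c "
from h import *
go(.4526,.3344,.028,np.pi/2+.11)
cv2.imwrite('pics/w5.png',viewer.read_camera('wrist'))"
```

```text
t 21.10 g [0.4884 0.2927 0.1789] jaw 1.582 q6 -1.13 open 0.0598 F [ 0.2 -0.7 -0.5] tilt [ 0.001  -0.0001] | yaw -0.099 shift [ 31.1  45.4 150.9]
```

View pics/w5.png

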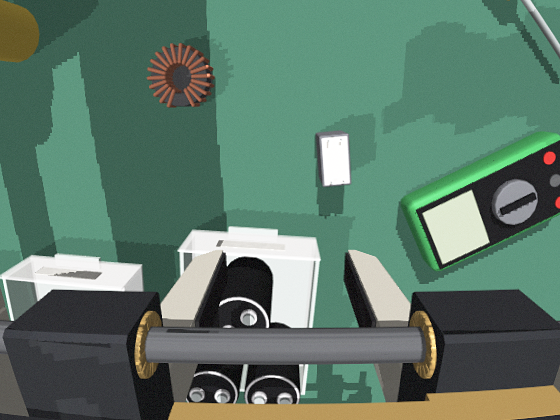

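The large can stands upright in its drawer at (245,290), in front of the stocked pair. The film top spans corners (320,134), (347,134), (351,184) and (324,186).

```bash
python3 -c "
from h import *
c=px2w('wrist',[(320,134),(347,134),(351,184),(324,186)],.038);p=c.mean(0);a=c[3]+c[2]-c[0]-c[1]
print(p.round(4),np.linalg.norm(a)/2,np.linalg.norm(c[0]-c[1]),np.arctan2(a[1],a[0]))
go((p[0]+.4526)/2,(p[1]+.3344)/2,.027,np.pi/2+.1)"
```

```text
[0.4515 0.3347 0.038 ] 0.04190185032112969 0.021589380525486524 0.1242388580222596
t 21.15 g [0.4886 0.2922 0.1788] jaw 1.581 q6 -1.13 open 0.0599 F [ 0.2 -0.1  0.4] tilt [ 0.0008 -0.0001] | yaw -0.090 shift [ 32.2  45.8 151.7]
```

Request:
apply_moves([
  [60, [0, 0, 0], -0.105],
  [60, [16, 23, 0], 0],
  [60, [16, 23, 0], 0],
  [60, [0, 0, 45], 0],
  [60, [0, 0, 50], 0],
])

```text
t: 21.78
tool_pos: [0.4523, 0.3342, 0.2507]
orientation: [-0.178, 3.133, 0.002]
force: [0.0, -0.2, -0.3]
opening: 0.0599
```

Request:
apply_moves([
  [60, [0, 0, 45], 0],
  [60, [0, 0, 10], 0],
  [60, [0, 0, 0], 0],
  [15, [0, 0, 0], 0],
  [15, [0, 0, 0], 0],
], grip_force=12)

```text
t: 22.4
tool_pos: [0.452, 0.3354, 0.1973]
orientation: [-0.18, 3.133, 0.003]
force: [-0.2, 0.7, 0.7]
opening: 0.0445
```

Request:
apply_moves([
  [15, [0, 0, 0], 0],
  [15, [0, 0, 0], 0],
  [15, [0, 0, 0], 0],
])

```text
t: 22.78
tool_pos: [0.4512, 0.335, 0.1956]
orientation: [-0.181, 3.136, 0.0]
force: [-1.3, -0.9, 4.2]
opening: 0.0239
```

```bash
python3 -c "
from h import *
go(.613,.086,.160,np.pi/2-.058)"
```

```text
t 22.77 g [0.4512 0.335  0.0286] jaw 1.686 q6 -1.14 open 0.0239 F [-1.3 -0.9  4.2] tilt [0.0005 0.0002] | yaw 0.173 shift [-176.  -239.2 -131.4]
```

Request:
apply_moves([
  [15, [0, 0, -40], 0],
  [15, [0, 0, -50], 0],
  [15, [0, 0, -42], 0.173],
  [15, [-29, -40, 0], 0],
  [15, [-29, -40, 0], 0],
])

```text
t: 23.4
tool_pos: [0.5047, 0.2513, 0.328]
orientation: [0.088, 3.139, 0.001]
force: [0.1, -0.0, -0.8]
opening: 0.0238
```

Request:
apply_moves([
  [15, [-29, -40, 0], 0],
  [15, [-29, -40, 0], 0],
  [15, [-30, -40, 0], 0],
  [15, [-30, -39, 0], 0],
  [15, [0, 0, 0], 0],
])

```text
t: 24.02
tool_pos: [0.6141, 0.0831, 0.3267]
orientation: [-0.097, -3.14, 0.001]
force: [-0.4, 0.8, -1.2]
opening: 0.024
```

```bash
python3 -c "
from h import *
go(.613,.086,.0316,np.pi/2-.058)"
```

```text
t 24.02 g [0.6141 0.0829 0.1597] jaw 1.509 q6 -1.46 open 0.0240 F [-0.4  0.8 -1.2] tilt [-0.0001 -0.0007] | yaw -0.004 shift [  1.3   3.1 128.1]
```

Request:
apply_moves([
  [15, [1, 2, 45], 0],
  [15, [0, 0, 45], 0],
  [15, [0, 0, 30], 0],
  [15, [0, 0, 6], 0],
  [15, [0, 0, 0], 0],
])

```text
t: 24.65
tool_pos: [0.612, 0.0887, 0.2017]
orientation: [0.09, 3.14, 0.0]
force: [-0.2, 0.1, -0.3]
opening: 0.0241
```

Request:
apply_moves([
  [15, [0, 0, 1], 0],
  [15, [0, 0, 0], 0],
])

```text
t: 24.9
tool_pos: [0.6127, 0.0883, 0.2016]
orientation: [0.091, 3.138, 0.0]
force: [-0.4, -0.4, -0.2]
opening: 0.0238
```

Request:
apply_moves([
  [15, [0, 0, 1], 0],
  [15, [0, 0, 0], 0],
])

```text
t: 25.15
tool_pos: [0.6121, 0.0881, 0.1993]
orientation: [0.091, 3.14, 0.0]
force: [0.4, 0.9, -1.2]
opening: 0.024
```

Request:
apply_moves([
  [15, [0, 0, 0.7], 0],
  [15, [0, 0, 0], 0],
])

```text
t: 25.4
tool_pos: [0.6121, 0.0881, 0.1986]
orientation: [0.091, 3.14, -0.0]
force: [-0.8, 0.3, 1.8]
opening: 0.0241
```

Request:
apply_moves([
  [15, [0, 0, 0.5], 0],
  [15, [0, 0, 0], 0],
])

```text
t: 25.65
tool_pos: [0.6122, 0.0881, 0.1985]
orientation: [0.091, 3.14, -0.0]
force: [-2.3, 0.1, 5.6]
opening: 0.0237
```

Request:
apply_moves([
  [42, [0, 0, 0], 0],
  [42, [0, 0, 0], 0],
  [42, [0, 0, 0], 0],
  [42, [0, 0, -15], 0],
  [42, [0, 0, -45], 0],
])

```text
t: 26.28
tool_pos: [0.6107, 0.088, 0.2563]
orientation: [-0.091, -3.135, 0.001]
force: [0.6, -0.2, 0.1]
opening: 0.0418
```

Request:
apply_moves([
  [42, [0, 0, -50], 0],
  [42, [0, 0, -50], 0],
  [42, [30, 50, 0], 0],
  [42, [30, 50, 0], 0],
  [42, [30, 50, 0], 0],
])

```text
t: 26.9
tool_pos: [0.53, 0.2443, 0.3596]
orientation: [0.092, 3.138, 0.001]
force: [0.3, 0.3, -0.3]
opening: 0.0422
```

Request:
apply_moves([
  [42, [30, 50, 0], 0],
  [42, [30, 50, 0], 0],
  [42, [30, 50, 0], 0],
  [42, [30, 50, 0], 0],
  [42, [30, 50, 0], 0],
])

```text
t: 27.52
tool_pos: [0.3944, 0.5029, 0.3595]
orientation: [0.091, 3.139, 0.002]
force: [1.1, 0.3, -0.0]
opening: 0.0427
```

```bash
python3 -c "
from h import *
cv2.imwrite('pics/t9.png',cv2.resize(viewer.read_camera('top')[105:305,130:430],None,fx=2.6,fy=2.6,interpolation=cv2.INTER_CUBIC))
cv2.imwrite('pics/s9.png',cv2.resize(viewer.read_camera('scene')[110:385,80:480],None,fx=2,fy=2,interpolation=cv2.INTER_CUBIC))"
```

```text
(no output)
```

View pics/t9.png

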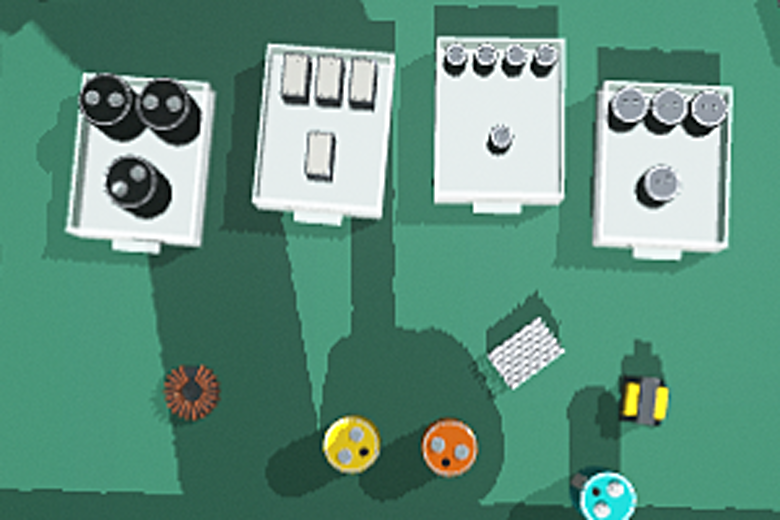

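View pics/s9.png

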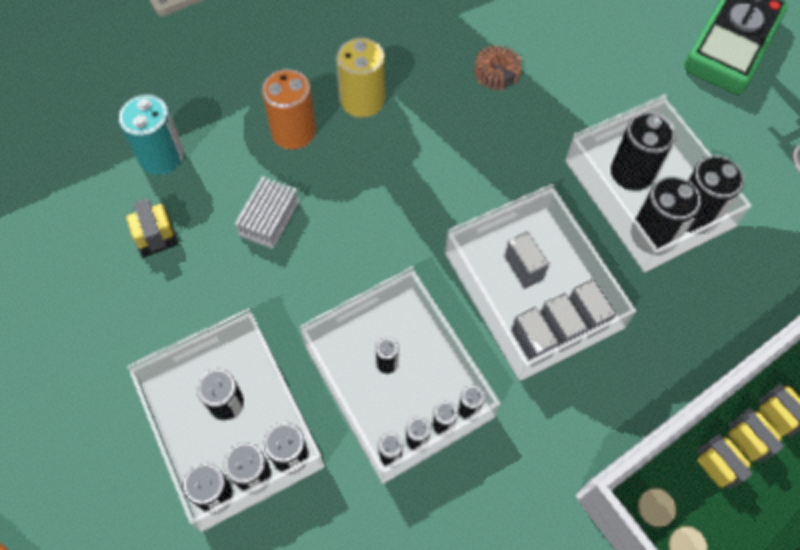

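Both views show all four upright in the right drawers, in free space: large at (130,180), film at (320,155), slim at (500,138) and medium at (660,183) in the top crop. The choke at (190,392) and the transformer at (645,402) have not moved.

```bash
python3 -c "
from plant import order
print(order.close_job())"
```

```text
the job is handed in; nothing more can be done
None
```

All four capacitors are in the drawers that stock their kind, and the job was handed in at about 27.6 s of robot time. I placed them in the order large, medium, slim, film. Each was lowered until the wrist force showed a light contact of about 5–8 N, then released.

The last top and scene pictures show all four standing upright, terminals up, in the free front part of the right drawer and clear of the stock. The choke, the transformer and the coloured cans look unmoved.

- **Measurements:** The top and wrist views agreed to about 2 mm for the large, medium and film capacitors and 3–4 mm for the slim one. My corner clicks made the drawers about 5% too long (157 mm against 150 mm), which the free space easily allowed for. One wrist reading of the film capacitor, using the calibration from after the arm had moved on, came out wrong and was not used.
- **Move error:** I miscounted the first approach and stopped 118 mm short, then corrected it. Nothing was touched.

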